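Isolate the lantern test jig, unlatch its hold-down arm and hold it up

ROBOT

A 6-joint arm with a two-finger parallel gripper is mounted at the origin on the work surface. World frame = base frame: x ahead of the robot, y to its left, z up, the work surface at z = 0. Lengths are in m, angles in degrees, forces in N, time in s.
With the tool pointing down it reaches from about 0.25 to 0.725 m from the base axis. Payload 9.7 kg.
Tool frame: the origin (TCP) lies on the centre line of the jaws, within the pads' length; the fingertips stand 17 mm ahead of it and the grasp point (between the pads) lies 2 mm behind it (bot.tip_extent is the distance from the TCP to the fingertips, in m); z points along the fingers, y is the line along which they close (so a half turn about z gives the same grasp; the last joint's range is limited). The gripper opens to 85 mm and grips with 20 to 120 N. Pads are 22 mm wide; open, the fingers measure 114 mm over their backs; the gripper's body (76 mm by 85 mm) begins 54 mm behind the grasp point. The pads swing forward as they close: fully open they stand 13 mm farther back than shut.
Start: joints at [65.546, 4.979, 10.078, 95.1, 0, 90], TCP at [0.228, 0.501, 0.248] pointing down, gripper open.
Joint ranges: [-179.16, 179.16], [-48.56, 103.87], [-65.8, 70.77], [-126.05, 130.52], [-82.76, 87.17], [-180, 180]. Speed limits (degrees/s): [127.2, 127.2, 147.25, 180, 180, 180].

INTERFACE

Orientations are given as [roll, pitch, yaw] about the fixed x, y, z axes, in that order (R = Rz(yaw) Ry(pitch) Rx(roll)).
In Python, from workcell import bot gives the robot as it stands.
- The arm moves only by the tool carry_out, never from a script. Its argument "moves" is text: rows parted by semicolons, each of 7 numbers parted by spaces: the shift along the tool's x, y, z in mm, then the turn, a rotation vector about the tool's x, y, z in degrees, then the finger opening in mm, from 0 to 85.4. A call has 1 to 20 rows; each row is the pose to reach, as a shift and turn from the pose commanded when the call began, along the tool's axes at that moment; what a row does not reach only later rows make up. A row lasts 1/10 s, in which the tool goes at most 50 mm and 8.59 degrees, less where a joint would pass 70% of its speed; a pose out of reach is approached as far as the arm can. A call with a gripper value outside its range is refused whole. The fingers move at their own pace and stop on an object; "force" is the grip in N (left out, the last holds). Time passes only in rows, so rows that repeat a pose let the fingers close. It gives the time, the measured TCP pose, the force, the opening and the grip force at its end, in the units of the state.
- bot.get_obs(): the state, without advancing time (a new reading comes with each control period).
- bot.camera(name): name is "scene" or "top" or "wrist"; returns a dict with "img" (480x640x3 uint8, red, green, blue), "mtx" (3x3 intrinsics, pixels), "k1" (the pictures are not rectified: a ray, as slopes to the right and down, at radius r is drawn at 1 + k1 r^2 times it, then the intrinsics apply), "position" and "orientation" of the camera in the world; the wrist camera has in their place "mount" (4x4, takes a point from camera to tool coordinates, whose origin is the TCP and whose axes are the flange's). Camera axes: x right, y up, looking along -z (the intrinsics and any distortion apply to the point x, -y, -z); pixel columns grow to the right and rows downward; lengths in m; the calibration is good to about 2 mm. A picture is of the moment at which its call begins: read the wrist's pose just before it. There is no depth.
- bot.job_done(): hands the job in; it is judged then, once.
The state is a dict: "time": time; "q": joint angles; "qd": joint speeds; "joint_efforts": joint torques, N m; "ee_pos": TCP position; "tcp_rot": TCP orientation; "wrist_force": force on the tool from outside, world axes, zero at the start; "torque": the same for the moment, N m; "opening": finger opening in m; "grasp_force": force on a finger pad.
Only numpy, scipy, OpenCV 4.12 (cv2) and the standard library are available. Lean on these libraries where they do the work, as an engineer would, in place of code of your own. Each camera call takes 0.05 s, during which the arm holds its last target. There are 200 camera calls.

TASK

The lantern in the test jig has finished its test: first turn the supply isolator's handle to off, until it clicks home lying across its box. Then take the ball knob on the front of the jig's hold-down arm, pull it sideways against its spring until the latch bolt is fully out of the keeper, and lift the arm by it until the knob is at least 10 cm higher than it was. Finish while still holding the arm up there by its knob, steady in the gripper, so that the lantern can be taken out; leave the lantern seated in its nest and do not disturb the other things on the bench.

Things in the scene. Friction and masses are not known exactly. Their poses are not given: they have to be found in the camera images.
- jig: Lantern test jig, fixed to the bench: aluminium plate 300 x 170 mm, top 20 mm above the bench, with a black nest ring (140 mm outside, 14 mm high) round the lantern, a steel hinge clevis at its +x end and a keeper post near its -x end. Origin on the bench under the plate's centre; z up, x from the knob end towards the hinge (away from the robot, within 20 degrees), y to the left seen along x.
- hinge (a point): Hinge axis of the hold-down arm, at its middle: 125 mm along the jig's x from its origin, 115 mm above the bench. The axis runs along the jig's y.
- press_arm (a joint): Hold-down arm of the jig: aluminium bar 40 mm wide, 14 mm thick, from the hinge to the keeper, 0.35 to 0.7 kg, with a rubber pad (44 mm across) resting on top of the lantern's globe. Angle in rad: 0 down, grows as the knob end swings up, stop at 1.05. It has no stay: it falls shut when let go. The keeper holds it down until the latch bolt is drawn.
- latch (a joint): Spring latch bolt with its knob, carried on top of the arm's free end, sliding along the jig's y. Value in m: 0 shut (nose 12 mm deep under the keeper's lip on the +y side), grows as the knob is pulled towards the jig's -y, stop at 0.020; the bolt is clear of the keeper beyond 0.012. Spring force about 4 N shut, 9 N at the stop; it springs back when let go.
- latch_knob (a point): Centre of the latch's black ball knob, 26 mm across, on an 8 mm steel stem straight above the bolt, the only ball knob on the bench. With the arm down and the latch shut it is 182 mm above the bench, at jig x -100, y -4 mm: 225 mm from the hinge axis horizontally and 67 mm above it. Free all round for 30 mm below its centre. It turns with the arm.
- isolator_box: Enclosed rotary isolator lying on its back, screwed to the bench: grey and white plastic box 120 mm (x) x 86 mm (y), 64 mm high, with a black rotary handle in the middle of its top. Origin under its centre on the bench; z up, x along its length.
- isolator (a joint): Isolator handle angle in rad about the vertical: 1.57 on (grip bar along the box's x, its long side), 0 off (grip bar across the box, along its y). Stops at both ends and clicks into either: past the half-way point its spring carries it home. From on to off is a quarter turn anticlockwise seen from above. At most 0.2 N m.
- isolator_grip (a point): Middle of the isolator handle's grip bar, on the turning axis, 90 mm above the bench: bar 54 mm long, 13 mm thick, standing 75 to 100 mm above the bench. Its axes turn with the handle: the bar lies along its y.
- lamp_center (a point): Centre, half-way up, of the lantern in the jig: yellow body 120 mm across, white globe on top, 70 mm high overall, loose in the nest ring (3 mm play), standing on the jig's plate (centre 55 mm above the bench, at the jig's x 0, y 0).
- spare_lamp: Bystander: another lantern of the same kind, standing on the bench; origin under its centre.
- shell: Bystander: open yellow lantern back shell, 113 mm across, 20 mm high, behind the isolator; origin under its centre.
- screwdriver: Bystander: screwdriver with black handle, 200 mm long, lying in front of the isolator.
- battery: Bystander: blue battery pack 66 x 37 x 18 mm lying in front of the jig; origin under its centre.
- spray: Bystander: white spray bottle, 42 mm across, 130 mm high, standing behind the jig; origin under its centre.
- bottle: Bystander: blue drinking bottle with pink cap, 72 mm across, 212 mm high; origin under its centre.
- sealant: Bystander: white sealant tube lying on the bench, 26 mm across, 140 mm long; origin under its middle.
- keeper (a point): Middle of the top of the jig's steel keeper post (30 x 30 mm, 149 mm high), which catches the latch bolt: on the +y side of the arm, at the jig's x -100, y 43 mm.
Things that resemble listed ones, but are neither listed nor needed, are in the scene too. Leave any green or pink look-alike of the part that bears lamp_center alone.

How it is judged (in metres and radians):
On the way, in this order (a step that is already met when the one before it is completed fails the run):
1. the isolator handle is home at off while the arm is still down and latched (value of joint isolator below 0.12 rad and value of joint press_arm below 0.06 rad and value of joint latch below 0.006 m), for 0.2 s.
2. the latch bolt is drawn clear of the keeper with the arm still down (value of joint latch above 0.012 m and value of joint press_arm below 0.08 rad), for 0.05 s.
3. the arm is raised (height (world z) of latch_knob above 0.274 m), for 0.2 s.
At the end, for the whole second after the job is handed in: Isolator off (within 0.12 rad); the arm held up and still by the fingers alone on its knob (over 1 N), the knob at least 92 mm higher than it was (274 mm above the bench); the lantern upright in its nest, within 8 mm of the middle (height (world z) of latch_knob above 0.274 m and velocity of joint press_arm between -0.06 and 0.06 rad/s and contact force between latch and the fingers above 1 N and contact force between press_arm and lamp below 0.1 N and value of joint isolator below 0.12 rad and horizontal distance between lamp_center and jig below 0.008 m and height (world z) of lamp_center between 0.05 and 0.06 m and angle between lamp_center's own z axis and vertical below 0.08 rad); the arm keeps its last pose, push and grip.
It fails at once if the arm is lifted while the isolator is still on (value of joint press_arm above 0.15 rad and value of joint isolator above 0.5 rad).
It fails at once if the lantern is knocked out of its nest (distance of lamp_center from where it was at the start of the episode above 0.02 m or angle between lamp_center's own z axis and vertical above 0.3 rad).
It fails at once if a bystander is disturbed (moved more than 30 mm) (distance of any of spare_lamp, shell, screwdriver, battery, spray, bottle, sealant from where it was at the start of the episode above 0.03 m).
It also fails if it takes over 48 s, if anything falls off the work surface, if the arm or the gripper's body presses on something with over 40 N, if the wrist force passes 120 N, or if a joint passes its speed limit or range.

## Working session

There is one attempt and no reset: what is moved stays moved. The work goes in short steps, Python scripts to look and compute and a tool call to move; the robot and the scene stay as the last step left them, time stands still between calls to the robot, and variables do not carry over. Pictures are saved under pics/ and viewed, at most 10 in all, crops included, and the job is handed in when it is done.

Besides the shell and the picture viewer there is one more tool, called after "Call:" by a JSON object that holds its "method" and its "body". carry_out: Moves the arm, as the interface text tells. Its arguments: {"type":"object","properties":{"moves":{"type":"string"},"force":{"type":"number"}},"required":["moves"]}

```bash
mkdir -p pics; ls
python3 - <<'E'
from workcell import bot
import cv2,numpy as np
o=bot.get_obs();print(o)
for n in("scene","top"):
    c=bot.camera(n);cv2.imwrite(f"pics/{n}0.png",c["img"][:,:,::-1])
    print(n,c["mtx"],c["k1"],c["position"],c["orientation"])
E
```

```text
pics
{'time': 0.0, 'q': array([6.55469573e+01, 5.00955505e+00, 1.00337687e+01, 9.50993904e+01,
       1.77429263e-03, 9.00015036e+01]), 'qd': array([-0.00533481,  0.03151709,  0.00194862,  0.10858472, -0.05401437,
       -0.05403385]), 'joint_efforts': array([-2.69281561e-03, -5.20389998e+01,  4.64799607e+01,  1.64731534e-02,
       -1.94164550e-04,  9.78522053e-06]), 'ee_pos': array([0.22757576, 0.50047598, 0.24759174]), 'tcp_rot': array([-1.79924823e+02, -1.77231825e-03,  1.55545451e+02]), 'wrist_force': array([ 0.80230123, -0.17655887, -1.00882575]), 'torque': array([0.00788269, 0.00290447, 0.04738939]), 'grasp_force': 0.0, 'opening': 0.08507575370739645}
scene [[499.02685499   0.         319.79808596]
 [  0.         499.02685499 239.57188183]
 [  0.           0.           1.        ]] 0.023875874625411495 [1.01085965 0.90654443 1.13145477] [ 46.05551747  -0.80748912 152.31187575]
top [[517.56424737   0.         317.56980221]
 [  0.         517.56424737 237.02504984]
 [  0.           0.           1.        ]] -0.14646056113202335 [0.45673908 0.01602548 1.32333775] [  2.76377278  -0.46990329 -90.64432397]
```

View pics/scene0.png

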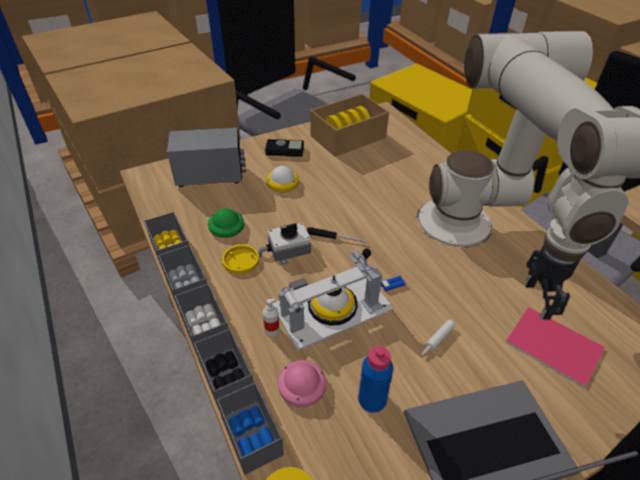

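View pics/top0.png

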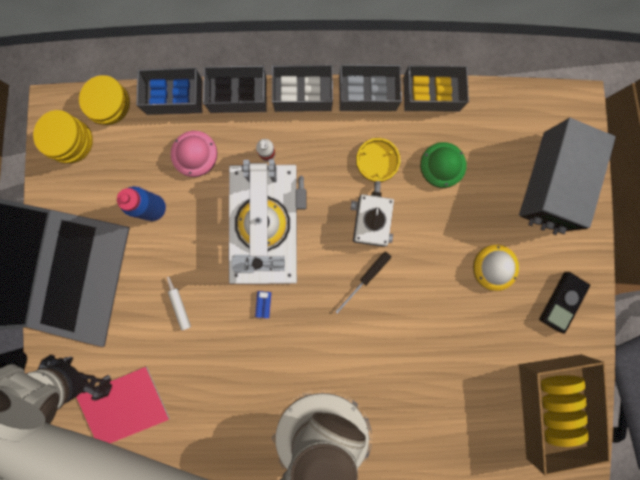

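The scene view shows the jig with the arm at about (335,290), the knob at (367,252) and the isolator at (290,237). In the top view the jig is at about (262,225), its knob at (258,264) and the isolator handle at (375,218). I'll enlarge the relevant part of the top view.

```bash
cat > h.py <<'E'
import numpy as np,cv2
from scipy.spatial.transform import Rotation as R
def rot(rpy): return R.from_euler('xyz',rpy,degrees=True).as_matrix()
def rays(c,px,pose=None):
    """pixels -> origin, directions (world); pose=(ee_pos,tcp_rot) for wrist"""
    px=np.asarray(px,float).reshape(-1,2); K=c["mtx"]
    d=(px-[K[0,2],K[1,2]])/[K[0,0],K[1,1]]; s=d.copy()
    for _ in range(20): s=d/(1+c["k1"]*(s**2).sum(1,keepdims=True))
    v=np.c_[s[:,0],-s[:,1],-np.ones(len(s))]
    if pose is None: return np.array(c["position"]),v@rot(c["orientation"]).T
    M=np.array(c["mount"]);T=rot(pose[1])
    return T@M[:3,3]+pose[0],v@(T@M[:3,:3]).T
def plane(c,px,z,pose=None):
    o,v=rays(c,px,pose); return o+v*((z-o[2])/v[:,2])[:,None]
def tri(o1,d1,o2,d2):
    A=np.c_[d1,-d2]; t=np.linalg.lstsq(A,o2-o1,rcond=None)[0]
    a,b=o1+t[0]*d1,o2+t[1]*d2; return (a+b)/2,np.linalg.norm(a-b)
E
python3 - <<'E'
from workcell import bot
from h import *
c=bot.camera("top");im=c["img"][:,:,::-1];cv2.imwrite("pics/top1.png",im)
cv2.imwrite("pics/crop1.png",cv2.resize(im[150:300,215:415],None,fx=4,fy=4,interpolation=cv2.INTER_CUBIC))
cs=bot.camera("scene");cv2.imwrite("pics/scene1.png",cs["img"][:,:,::-1])
print("knob",plane(c,[[258,264]],.182)," iso",plane(c,[[375,218]],.1))
E
```

```text
knob [[0.4535989  0.13808742 0.182     ]]  iso [[ 0.55948337 -0.13172539  0.1       ]]
```

View pics/crop1.png

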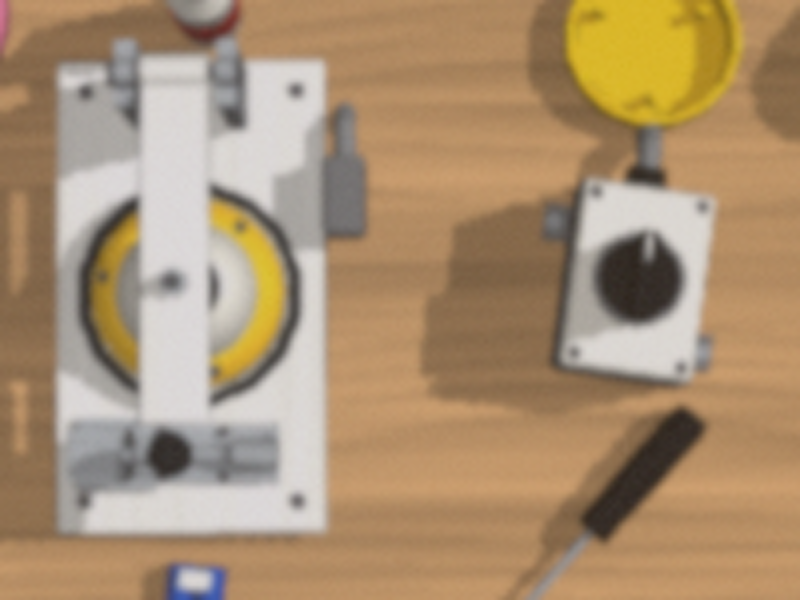

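The crop shows the plate corners at (57,60), (326,58), (327,533) and (57,533), and the knob at (168,453). The isolator's top corners are at (583,178), (716,196), (692,383) and (555,366), with the handle at (640,278).

Run:
```python
from workcell import bot
from h import *
c=bot.camera("top");cs=bot.camera("scene")
f=lambda p:(np.array(p,float)+.5)/4-.5+[215,150]
P=plane(c,f([[57,60],[326,58],[327,533],[57,533]]),.02);J=P.mean(0)
d=(P[0]+P[1]-P[2]-P[3])/2; a=np.arctan2(d[1],d[0]);print("jig",J,np.linalg.norm(d),"w",np.linalg.norm(P[0]-P[1]),"yaw",np.degrees(a))
k=J[:2]+np.array([[np.cos(a),-np.sin(a)],[np.sin(a),np.cos(a)]])@[-.1,-.004];print("knob from jig",k)
print("knob top ray",plane(c,f([[168,453]]),.182))
B=plane(c,f([[583,178],[716,196],[692,383],[560,366]]),.064);d=(B[0]+B[1]-B[2]-B[3])/2
print("box",B.mean(0),np.linalg.norm(d),np.linalg.norm(B[0]-B[1]),"yaw",np.degrees(np.arctan2(d[1],d[0])))
im=cs["img"].astype(int);m=(im.max(2)<60)
for n,(u,v) in {"knob":(367,252),"iso":(290,230)}.items():
    s=m[v-14:v+14,u-14:u+14].astype('uint8');q,l,st,ce=cv2.connectedComponentsWithStats(s)
    for i in range(1,q):
        if st[i,4]>15:
            p=ce[i]+[u-14,v-14]; o,dd=rays(cs,[p]);o2,d2=rays(c,f([[168,453]] if n=="knob" else [[640,278]]));print(n,p,st[i,4],tri(o,dd[0],o2,d2[0]))
print(plane(c,f([[640,278]]),.09), bot.camera("wrist")["mount"])
```

```text
jig [0.5559991  0.14371234 0.02      ] 0.3009880857810957 w 0.1718920858990265 yaw -0.2422755307312058
knob from jig [0.45598308 0.14013522]
knob top ray [[0.45610773 0.14111096 0.182     ]]
box [ 0.55825748 -0.1338212   0.064     ] 0.1161323434788983 0.08265444438755604 yaw -8.154761952269336
knob [366.23636364 253.07272727] 55 (array([0.45529968, 0.14167496, 0.18162868]), np.float64(0.0019216178340720974))
iso [289.17032967 231.45604396] 182 (array([ 0.55750046, -0.13294773,  0.07524059]), np.float64(0.003089489351787341))
[[ 0.55762676 -0.13198221  0.09      ]] [[-1.37315876e-05  9.63678906e-01  2.67063598e-01  6.97635186e-02]
 [ 1.00000000e+00  1.86275397e-05 -1.57991562e-05 -2.64517143e-04]
 [-2.02000513e-05  2.67063598e-01 -9.63678906e-01 -1.26768197e-01]
 [ 0.00000000e+00  0.00000000e+00  0.00000000e+00  1.00000000e+00]]
```

```bash
cat >> h.py <<'E'
def row(o,pos,yaw,roll=180):
    "row (mm, deg) from pose in obs o to a tool-down pose"
    T=rot(o["tcp_rot"]);
    return np.r_[T.T@(np.array(pos)-o["ee_pos"])*1e3,R.from_matrix(T.T@rot([roll,0,yaw])).as_rotvec(degrees=True)].round(1)
E
python3 - <<'E'
from workcell import bot
from h import *
o=bot.get_obs();print(row(o,[.5575,-.1335,.29],171.8),row(o,[.5575,-.1335,.20],171.8),o["time"])
E
```

```text
[-562.8 -440.7  -41.8   -0.    -0.   -16.3] [-562.8 -440.7   48.2   -0.    -0.   -16.3] 0.35
```

Call:
{"method": "carry_out", "body": {"moves": "0 0 -42 0 0 0 60;-563 -441 -42 0 0 -16 60;-563 -441 -42 0 0 -16 60;-563 -441 -42 0 0 -16 60;-563 -441 -42 0 0 -16 60;-563 -441 -42 0 0 -16 60;-563 -441 -42 0 0 -16 60;-563 -441 -42 0 0 -16 60;-563 -441 -42 0 0 -16 60;-563 -441 -42 0 0 -16 60;-563 -441 -42 0 0 -16 60;-563 -441 -42 0 0 -16 60;-563 -441 -42 0 0 -16 60;-563 -441 -42 0 0 -16 60;-563 -441 -42 0 0 -16 60;-563 -441 -42 0 0 -16 60;-563 -441 -42 0 0 -16 60;-563 -441 48 0 0 -16 60;-563 -441 48 0 0 -16 60;-563 -441 48 0 0 -16 60", "force": 30}}

```text
time: 2.35
ee_pos: [0.5547, -0.1321, 0.1947]
tcp_rot: [179.9, -0.5, 171.6]
wrist_force: [0.2, -0.0, 0.5]
opening: 0.0601
grasp_force: 0.0
```

Run:
```python
from workcell import bot
from h import *
o=bot.get_obs();c=bot.camera("wrist");cv2.imwrite("pics/w1.png",c["img"][:,:,::-1]);print(o["ee_pos"],o["tcp_rot"],o["q"],o["time"])
np.savez("w1.npz",p=o["ee_pos"],r=o["tcp_rot"])
```

```text
[ 0.55472783 -0.13205763  0.19469588] [179.93915269  -0.53924773 171.60709073] [-1.33968844e+01  7.51922193e+00  6.89986058e+00  8.99231384e+01
  1.35803049e-02 -5.00375305e+00] 2.35
```

View pics/w1.png

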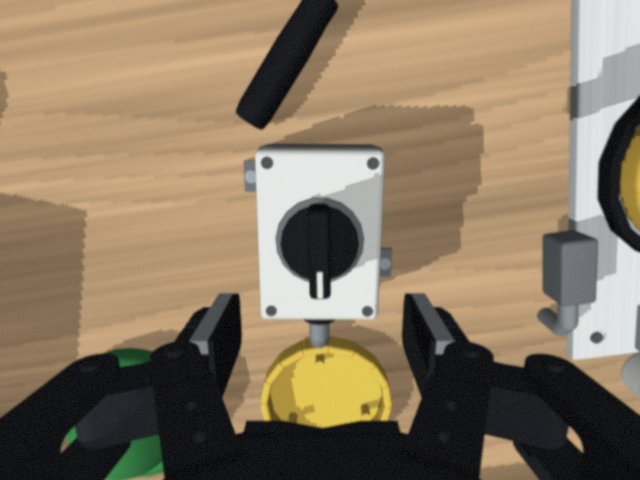

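The wrist view shows the isolator aligned with the jaws. The bar runs from about (319,204) to (319,298), and the box's corner screws are at (267,163), (373,163), (367,311) and (271,311).

Run:
```python
from workcell import bot
from h import *
w=np.load("w1.npz");P=(w["p"],w["r"]);c=bot.camera("wrist")
b=plane(c,[[319,204],[319,298]],.1,P);print(b,b.mean(0))
s=plane(c,[[267,163],[373,163],[367,311],[271,311]],.064,P);d=s[2]+s[3]-s[0]-s[1];print(s.mean(0),np.degrees(np.arctan2(d[1],d[0])))
o=bot.get_obs();m=s.mean(0)
print(o["ee_pos"],row(o,[m[0],m[1],.091],171.8))
```

```text
[[ 0.5254516  -0.1286494   0.1       ]
 [ 0.58091943 -0.13692213  0.1       ]] [ 0.55318551 -0.13278577  0.1       ]
[ 0.55589292 -0.13302756  0.064     ] -8.839141615307444
[ 0.55720528 -0.13283098  0.20159857] [  1.3  -0.4 110.6   0.   -0.   -0.2]
```

Call:
{"method": "carry_out", "body": {"moves": "1 0 40 0 0 0 60;1 0 75 0 0 0 60;1 0 95 0 0 0 60;1 0 110 0 0 0 60;1 0 110 0 0 0 60;1 0 110 0 0 0 60;1 0 110 0 0 0 9;1 0 110 0 0 0 9;1 0 110 0 0 0 9;1 0 110 0 0 0 9;1 0 110 0 0 0 9;1 0 110 0 0 0 9;1 0 110 0 0 0 9", "force": 30}}

```text
time: 3.75
ee_pos: [0.5574, -0.1338, 0.092]
tcp_rot: [180.0, 0.2, 171.5]
wrist_force: [-0.9, 0.9, 7.2]
opening: 0.0124
grasp_force: 33.0
```

Call:
{"method": "carry_out", "body": {"moves": "0 0 0 0 0 -6 9;0 0 0 0 0 -12 9;0 0 0 0 0 -18 9;0 0 0 0 0 -24 9;0 0 0 0 0 -30 9;0 0 0 0 0 -36 9;0 0 0 0 0 -42 9;0 0 0 0 0 -48 9;0 0 0 0 0 -54 9;0 0 0 0 0 -60 9;0 0 0 0 0 -66 9;0 0 0 0 0 -72 9;0 0 0 0 0 -78 9;0 0 0 0 0 -83 9;0 0 0 0 0 -87 9;0 0 0 0 0 -90 9;0 0 0 0 0 -91 9;0 0 0 0 0 -91 9;0 0 0 0 0 -91 9"}}

```text
time: 5.65
ee_pos: [0.5571, -0.1334, 0.092]
tcp_rot: [-179.9, 0.1, -97.5]
wrist_force: [-1.5, 3.9, 7.2]
opening: 0.0122
grasp_force: 37.3
```

Now release, rise clear and look.

Call:
{"method": "carry_out", "body": {"moves": "0 0 0 0 0 -91 40;0 0 0 0 0 -91 40;0 0 0 0 0 -91 40;0 0 0 0 0 -91 40;0 0 -40 0 0 -91 40;0 0 -90 0 0 -91 40;0 0 -140 0 0 -91 40;0 0 -180 0 0 -91 40;0 0 -180 0 0 -91 40;0 0 -180 0 0 -91 40"}}

```text
time: 6.65
ee_pos: [0.5592, -0.125, 0.2725]
tcp_rot: [179.6, -0.2, -12.4]
wrist_force: [0.1, 0.4, -0.8]
opening: 0.0398
grasp_force: 0.0
```

Run:
```python
from workcell import bot
from h import *
o=bot.get_obs();c=bot.camera("wrist");cv2.imwrite("pics/w2.png",c["img"][:,:,::-1]);print(o["ee_pos"],o["tcp_rot"],o["time"],o["q"])
o=bot.get_obs()
print(row(o,[.4555,.141,.272],180), row(o,[.4555,.141,.25],180))
```

```text
[ 0.55916135 -0.12501889  0.27245485] [179.57191461  -0.19580605 -12.37951287] 6.65 [ -12.40288163    8.64408832   16.809157     97.96908804   -0.42800549
 -180.02336927]
[-1.589e+02 -2.354e+02 -2.600e+00 -1.000e-01 -6.000e-01  1.674e+02] [-1.589e+02 -2.355e+02  1.940e+01 -1.000e-01 -6.000e-01  1.674e+02]
```

View pics/w2.png

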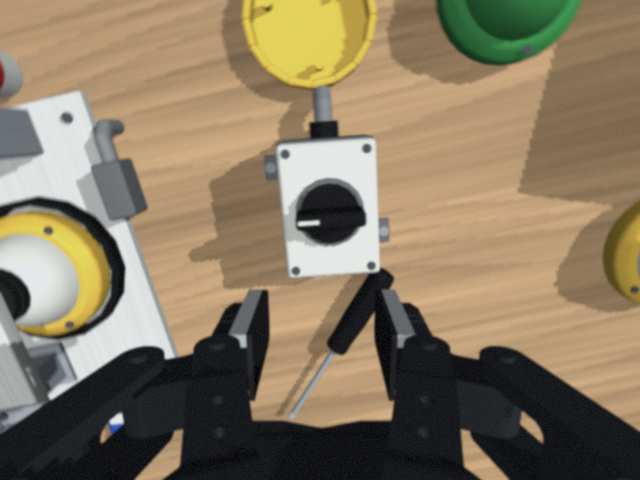

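The picture shows the grip bar lying across the box at (330,217), so it is home at off. The release rows kept the old -91 turn from the new start pose, so the wrist over-turned while the jaws opened. Nothing was displaced, but joint 6 is now at its limit. I'll move it off by taking yaw 0 for the knob, which needs only a small turn.

Run:
```python
from workcell import bot
from h import *
o=bot.get_obs();print(row(o,[.4555,.141,.272],0))
```

```text
[-1.589e+02 -2.354e+02 -2.600e+00  4.000e-01 -1.000e-01 -1.260e+01]
```

Call:
{"method": "carry_out", "body": {"moves": "-40 -40 0 0 0 0 60;-80 -80 0 0 0 0 60;-120 -120 0 0 0 0 60;-150 -160 0 0 0 0 60;-159 -200 0 0 0 0 60;-159 -235 0 0 0 0 60;-159 -235 0 0 0 -6 60;-159 -235 0 0 0 -12 60;-159 -235 0 0 0 -12 60;-159 -235 0 0 0 -12 60;-159 -235 0 0 0 -12 60"}}

```text
time: 7.8
ee_pos: [0.4539, 0.1391, 0.2687]
tcp_rot: [179.6, 0.1, -0.6]
wrist_force: [-0.3, -0.3, -0.1]
opening: 0.0599
grasp_force: 0.0
```

Run:
```python
from workcell import bot
from h import *
o=bot.get_obs();c=bot.camera("wrist");cv2.imwrite("pics/w3.png",c["img"][:,:,::-1]);print(o["ee_pos"],o["tcp_rot"],o["time"],o["q"])
np.savez("w3.npz",p=o["ee_pos"],r=o["tcp_rot"])
```

```text
[0.45387579 0.13912687 0.2686818 ] [ 1.79601379e+02  8.37335018e-02 -5.63066455e-01] 7.8 [  17.24171484   -4.60648057    2.74999207   97.55808511   -0.35392458
 -162.19488729]
```

View pics/w3.png

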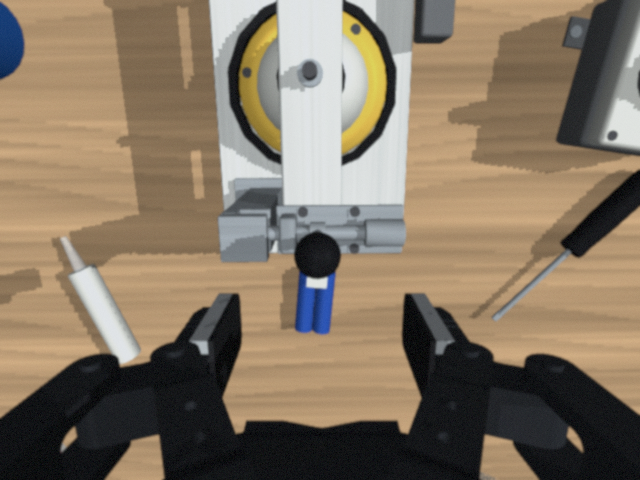

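The knob is at (317,254), about 44 px across, roughly central between the jaws. The bolt, keeper and battery are in view and clear.

Run:
```python
from workcell import bot
from h import *
w=np.load("w3.npz");P=(w["p"],w["r"]);c=bot.camera("wrist")
k=plane(c,[[317,254],[295,254],[339,254]],.182,P);print(k)
o=bot.get_obs();print(o["ee_pos"],row(o,[.455,k[0,1],.180],-.2))
```

```text
[[0.45172197 0.1416025  0.182     ]
 [0.45186656 0.15374272 0.182     ]
 [0.45157711 0.12945338 0.182     ]]
[0.45390741 0.13909354 0.26864424] [ 1.2 -3.1 88.6  0.4  0.1 -0.3]
```

Call:
{"method": "carry_out", "body": {"moves": "1 -3 35 0.4 0 0 50;1 -3 65 0.4 0 0 50;1 -3 82 0.4 0 0 50;1 -3 88 0.4 0 0 50;1 -3 88 0.4 0 0 50;1 -3 88 0.4 0 0 50;1 -3 88 0.4 0 0 20;1 -3 88 0.4 0 0 20;1 -3 88 0.4 0 0 20;1 -3 88 0.4 0 0 20;1 -3 88 0.4 0 0 20;1 -3 88 0.4 0 0 20", "force": 50}}

```text
time: 9.1
ee_pos: [0.4552, 0.1411, 0.182]
tcp_rot: [179.9, -0.0, -0.4]
wrist_force: [-0.7, -6.4, 5.8]
opening: 0.023
grasp_force: 48.6
```

Call:
{"method": "carry_out", "body": {"moves": "0 3 0 0 0 0 20;0 6 0 0 0 0 20;0 9 0 0 0 0 20;0 12 0 0 0 0 20;0 14 0 0 0 0 20;0 16 0 0 0 0 20;0 18 0 0 0 0 20;0 18 0 0 0 0 20;0 18 0 0 0 0 20;0 18 0 0 0 0 20"}}

```text
time: 10.1
ee_pos: [0.4552, 0.1251, 0.182]
tcp_rot: [-179.8, -0.0, -0.4]
wrist_force: [-1.1, 7.8, 5.6]
opening: 0.0232
grasp_force: 48.9
```

Run:
```python
from workcell import bot
from h import *
o=bot.get_obs();c=bot.camera("wrist");cv2.imwrite("pics/w4.png",c["img"][:,:,::-1]);print(o)
```

```text
{'time': 10.1, 'q': array([  15.27115609,   -6.6091831 ,   -8.71896719,   87.80705092,
          0.16719596, -164.37540683]), 'qd': array([ 0.06162902,  0.01817712, -0.07778754, -0.04021835, -0.05071332,
       -0.03999995]), 'joint_efforts': array([-3.52609031e+00, -3.72549820e+01,  4.37366009e+01,  5.19222133e-01,
       -1.98473968e+00, -3.80711979e-02]), 'ee_pos': array([0.45515071, 0.12507958, 0.18198597]), 'tcp_rot': array([-1.79816583e+02, -3.50604558e-02, -3.53371861e-01]), 'wrist_force': array([-1.13615556,  7.76258376,  5.60300858]), 'torque': array([ 1.41306404,  0.13371454, -0.03119234]), 'grasp_force': 48.859142661094666, 'opening': 0.023243036598462295}
```

View pics/w4.png

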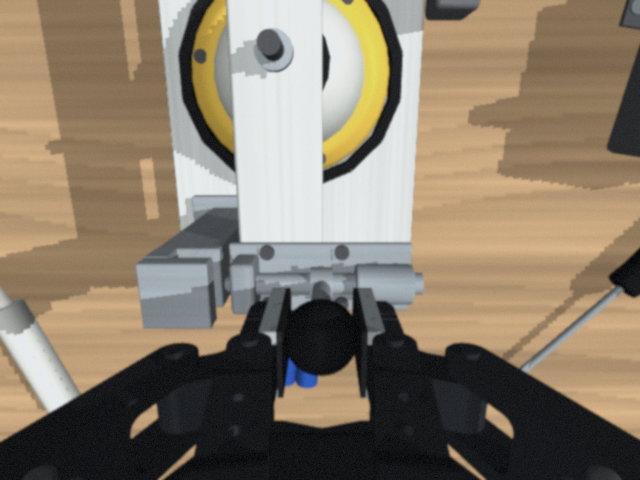

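The knob at (321,337) is held squarely. The latch is drawn about 16 mm, the 7.8 N matches the spring, and the bolt's tail sticks out at (418,283). Now I'll lift along the hinge arc.

Call:
{"method": "carry_out", "body": {"moves": "2.5 0 -8 0 0 0 20;5 0 -15.5 0 0 0 20;8 0 -23 0 0 0 20;11.5 0 -31 0 0 0 20;15 0 -38 0 0 0 20;19 0 -45 0 0 0 20;23 0 -52.5 0 0 0 20;27 0 -59.5 0 0 0 20;32 0 -66 0 0 0 20;36.5 0 -73 0 0 0 20;41.5 0 -79.5 0 0 0 20;46.5 0 -85.5 0 0 0 20;52 0 -92 0 0 0 20;58 0 -98 0 0 0 20;63.5 0 -103.5 0 0 0 20;70 0 -109 0 0 0 20;76 0 -114.5 0 0 0 20;76 0 -114.5 0 0 0 20;76 0 -114.5 0 0 0 20;76 0 -114.5 0 0 0 20", "force": 60}}

```text
time: 12.15
ee_pos: [0.5324, 0.1245, 0.2922]
tcp_rot: [-179.9, 0.1, -0.3]
wrist_force: [12.4, 7.5, -20.8]
opening: 0.0224
grasp_force: 61.1
```

Run:
```python
from workcell import bot
from h import *
c=bot.camera("wrist");a=c["img"][:,:,::-1]
b=bot.camera("scene")["img"][:,:,::-1]
cv2.imwrite("pics/w5.png",np.hstack([cv2.resize(a,(400,300)),cv2.resize(b[180:360,220:460],(400,300))]))
t=bot.camera("top");cv2.imwrite("pics/t5.png",t["img"][:,:,::-1])
print({k:v for k,v in bot.get_obs().items() if k in("ee_pos","wrist_force","opening","grasp_force","time","q")})
```

```text
{'time': 12.3, 'q': array([ 1.31093632e+01,  5.91049328e+00,  1.60219681e+01,  1.00234232e+02,
        1.05712477e-01, -1.66575110e+02]), 'ee_pos': array([0.53241864, 0.12449712, 0.29218998]), 'wrist_force': array([ 14.08739451,   7.13292496, -20.48762401]), 'grasp_force': 61.04951798915863, 'opening': 0.02214403566094909}
```

View pics/w5.png

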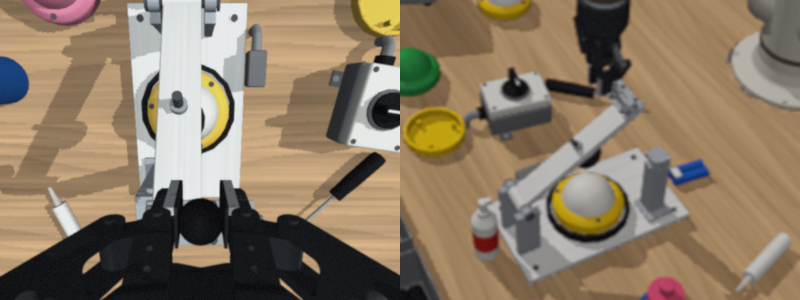

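The arm is up with the lantern exposed and seated in its nest, and the isolator is still across. The wrist force of about 25 N points toward the hinge, so I'm pulling radially outward. I'll ease a few mm in that direction.

Call:
{"method": "carry_out", "body": {"moves": "0.5 0 1 0 0 0 20;1 0 2 0 0 0 20;1.5 0 2.5 0 0 0 20;2 0 3 0 0 0 20;2 0 3 0 0 0 20;2 0 3 0 0 0 20;2 0 3 0 0 0 20;2 0 3 0 0 0 20"}}

```text
time: 13.1
ee_pos: [0.5326, 0.1246, 0.2913]
tcp_rot: [-179.9, 0.2, -0.3]
wrist_force: [-0.9, 7.3, -4.9]
opening: 0.0221
grasp_force: 62.1
```

Call:
{"method": "carry_out", "body": {"moves": "0 0 0 0 0 0 20;0 0 0 0 0 0 20;0 0 0 0 0 0 20;0 0 0 0 0 0 20;0 0 0 0 0 0 20"}}

```text
time: 13.6
ee_pos: [0.5326, 0.1246, 0.2913]
tcp_rot: [-179.9, 0.2, -0.3]
wrist_force: [0.1, 6.7, -6.0]
opening: 0.0222
grasp_force: 62.1
```

Run:
```python
from workcell import bot
from h import *
t=cv2.imread("pics/t5.png")
a=cv2.resize(t[185:250,345:405],None,fx=6,fy=6,interpolation=cv2.INTER_CUBIC)
w=cv2.imread("pics/w2.png")[120:290,260:390]
cv2.imwrite("pics/iso.png",np.hstack([a,cv2.resize(w,(300,390))]));print(bot.get_obs()["ee_pos"])
```

```text
[0.5325947  0.1245989  0.29127332]
```

View pics/iso.png

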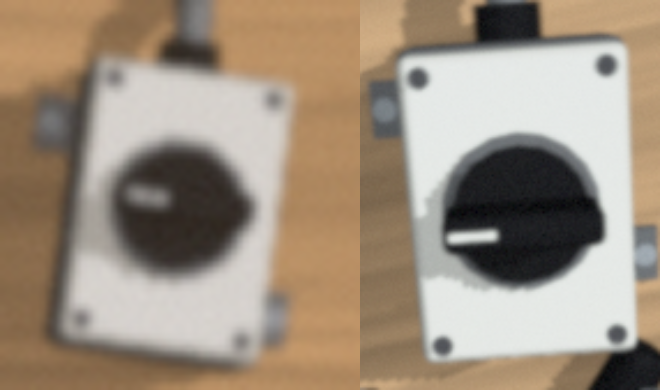

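The handle lies parallel to the box's short edges in both views, so the isolator is off. The arm is steady, so I'll hand in.

```bash
python3 -c "
from workcell import bot
print(bot.job_done())"
```

```text
the job is handed in; nothing more can be done
None
```

I handed the job in at about 13.6 s: isolator off, latch drawn, and the hold-down arm held steady by its knob about 109 mm up with the lantern still in its nest; the wrist over-turned while letting go of the isolator handle (my move error), moving nothing that I could see, and no verdict came back.

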